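# Send a glass billet down the tipping chute

### The job

Send the long glass billet down the tipping chute: set it down gently, flat on the low loading end of the tray, and let go of it there while the tray stays at rest. Then nudge it along the tray only until its own weight starts to tip the tray, and take your hand away at once, neither following the billet nor pressing on the tray, so that it slides into the trough by itself and the emptied tray swings back. Leave the short billet and the round blank where they lie.

Things in the scene. Friction and masses are not known exactly. Their poses are not given: they have to be found in the camera images.
- long_billet_mid (a point): centre of the long glass billet, a loose plain pale blue-green block of cast glass 120 x 50 x 25 mm (x, y, z), about 0.3 to 0.45 kg; it starts lying flat, 25 mm high, on the cork mat (mat top 4 mm above the table) among the other glass. This point is half-way up and half-way along it; x runs along its length, z up.
- short_billet_mid (a point): centre of the short glass billet, of the same glass, 80 x 50 x 25 mm, loose on the same mat, to be left alone; x along its length, z up.
- round_blank_center (a point): centre of the round glass blank, a disc 70 mm across and 25 mm high of the same glass, loose on the same mat, to be left alone.
- tray_deck (a point): point on top of the pivoting tray's slick aluminium deck, midway across, over the pivot and 12 mm above its axis; turns with the tray. x along the deck towards the trough, y across, z square to the deck. The deck reaches from x = -150 mm (loading end) to +100 mm (tipping end), both ends open, and is 140 mm wide between two side rails 10 mm high.
- tray (a joint): turn of the tray: 0 at rest on its stop (deck sloping 0.15 rad down to the loading end), to 0.7 rad fully tipped (0.55 rad down to the trough). No spring or catch, slight pivot friction: empty, it falls back to rest. It tips when the billet's centre is some 10 to 50 mm past the pivot (masses vary); the deck behind the pivot then rises, so fingertips left close above it would jam it.
- trough (a point): point on the floor of the fixed trough, midway across, 135 mm down its slope; axes: x level, the way the trough runs down, y across, z straight up. The trough, below and beyond the tray's tipping end, is a slick floor 205 mm long and 150 mm wide, sloping down at 0.4 rad to a cork-lined end wall. The long billet comes to lie in it with its centre near this point.
- chute: the whole fixed plywood tipping chute; origin on the table straight under the pivot, which is 155 mm up; x towards the trough, y along the pivot axis, z up. Two uprights beside the tray at y = +-88 mm, 12 mm thick, 45 mm in x, 163 mm high. The trough reaches to about x = 285 mm.
- long_billet: the long billet itself; origin at the centre of its underside, axes as its centre point.
Mind the look-alikes: they are no part of the job. What is shaped like the long_billet but red is not meant.

How it is judged:
On the way, in this order (a step that is already met when the one before it is completed fails the run):
1. the long billet lies flat on the tray with its centre behind the pivot (at least 10 mm on the loading side), let go of, the tray still at rest (contact force between the fingers and long_billet below 0.3 N and value of joint tray below 0.05 rad and x of long_billet_mid in the frame of tray_deck between -0.15 and -0.01 m and y of long_billet_mid in the frame of tray_deck between -0.07 and 0.07 m and z of long_billet_mid in the frame of tray_deck between 0.006 and 0.018 m and angle between the z axis of long_billet_mid and the z axis of tray_deck, either way round below 0.08 rad and linear speed of long_billet below 0.03 m/s), for 0.2 s.
2. the tray has tipped with the billet on it, past the pivot, and the hand touches neither (contact force between the fingers and long_billet below 0.3 N and value of joint tray above 0.4 rad and x of long_billet_mid in the frame of tray_deck between 0 and 0.16 m and y of long_billet_mid in the frame of tray_deck between -0.07 and 0.07 m and contact force between the fingers and chute below 0.3 N).
At the end, for the whole second after the job is handed in: the long billet rests in the trough (its centre within 80 mm along and 70 mm across of the trough point), at rest, and the tray has swung back to rest (within 0.05 rad) (x of long_billet_mid in the frame of trough between -0.07 and 0.08 m and y of long_billet_mid in the frame of trough between -0.07 and 0.07 m and z of long_billet_mid in the frame of trough between -0.02 and 0.05 m and linear speed of long_billet below 0.02 m/s and value of joint tray below 0.05 rad); the robot touches nothing.
It fails at once if the long billet is let fall (it moves faster than 0.5 m/s, untouched, before it has passed the pivot) (contact force between the fingers and long_billet below 0.3 N and linear speed of long_billet above 0.5 m/s and value of joint tray below 0.1 rad and x of long_billet_mid in the frame of chute below 0.02 m).
It fails at once if the hand still pushes the billet (over 1 N) once the tray has tipped by more than 0.25 rad (contact force between the fingers and long_billet above 1 N and value of joint tray above 0.25 rad).
It fails at once if the hand presses on the tray or the chute (over 10 N) (contact force between any of the fingers, the arm and chute above 10 N).
It fails at once if the short billet is moved by more than 15 mm (distance of short_billet_mid from where it was at the start of the episode above 0.015 m).
It fails at once if the round blank is moved by more than 15 mm (distance of round_blank_center from where it was at the start of the episode above 0.015 m).
It also fails if it takes over 58 s, if anything falls off the work surface, if the arm or the gripper's body presses on something with over 40 N, if the wrist force passes 120 N, or if a joint passes its speed limit or range.

### The arm

A 6-joint arm with a two-finger parallel gripper is mounted at the origin on the work surface. World frame = base frame: x ahead of the robot, y to its left, z up, the work surface at z = 0. Lengths are in m, angles in rad, forces in N, time in s.
With the tool pointing down it reaches from about 0.375 to 0.975 m from the base axis. Payload 3.8 kg.
Tool frame: the origin (TCP) lies at the very end of the fingers, on their centre line; the grasp point (between the pads) lies 19 mm behind it; z points along the fingers, y is the line along which they close (so a half turn about z gives the same grasp; the last joint's range is limited). The gripper opens to 85 mm and grips with 20 to 120 N. Pads are 22 mm wide; open, the fingers measure 114 mm over their backs; the gripper's body (76 mm by 85 mm) begins 54 mm behind the grasp point. The pads swing forward as they close: fully open they stand 13 mm farther back than shut.
Start: joints at [1.21, 0.264, 1.604, -0, 1.274, -0.037], TCP at [0.215, 0.64, 0.231] pointing down, gripper open.
Joint ranges: [-2.63, 2.63], [-0.94, 2.18], [0.31, 2.57], [-1.31, 4.45], [0, 2.66], [-2.55, 2.55]. Speed limits (rad/s): [2.57, 2.57, 3.14, 3.14, 3.14, 3.14].

### API

Orientations are given as a rotation vector (axis times angle).
In Python, from plant import ctrl gives the robot as it stands.
- The arm moves only by the shell command python3 -m crank 'ROWS' [OPENING] [FORCE]. ROWS is JSON, a list of rows, each a list of 2 entries, a list of its own where there are three numbers: the shift along the tool's x, y, z in mm, then the turn, a rotation vector about the tool's x, y, z in rad. In form: [[[dx, dy, dz], [wx, wy, wz]], ...]. A call has exactly 8 rows; each row shifts and turns the commanded pose from where the row before left it, along the tool's axes as they then stand; what a row does not reach is not made up. A row lasts 1/12 s, in which the tool goes at most 41.7 mm and 7.16 degrees, less where a joint would pass 70% of its speed; a pose out of reach is approached as far as the arm can. A call with a gripper value outside its range is refused whole. OPENING is the opening in per cent of the stroke, from 0 (shut) to 100 (fully open), set as the call begins (- or left out, the last holds). The fingers move at their own pace and stop on an object; FORCE is the grip in N (left out, the last holds). Time passes only in rows, so rows that do not move let the fingers close, or fill a call up. It gives the time, the measured TCP pose, the force, the opening and the grip force at its end, in the units of the state.
- ctrl.observe(): the state, without advancing time (a new reading comes with each control period).
- ctrl.grab_frame(name): name is "scene" or "top"; returns a dict with "pixels" (400x640x3 uint8, blue, green, red), "intrinsics" (3x3 intrinsics, pixels), "view" (4x4, takes a point from world to camera coordinates). Camera axes: x right, y down, z forward; pixel columns grow to the right and rows downward; lengths in m; the calibration is good to about 2 mm. A picture is of the moment at which its call begins. There is no depth.
- ctrl.job_done(): hands the job in; it is judged then, once.
The state is a dict: "time": time; "qpos": joint angles; "qvel": joint speeds; "joint_efforts": joint torques, N m; "tool_pos": TCP position; "ee_rot": TCP orientation; "ft_force": force on the tool from outside, world axes, zero at the start; "moment": the same for the moment, N m; "opening": finger opening in m; "grip_force": force on a finger pad.
Only numpy, scipy, OpenCV 4.12 (cv2) and the standard library are available. Lean on these libraries where they do the work, as an engineer would, in place of code of your own. Each camera call takes 0.05 s, during which the arm holds its last target. There are 200 camera calls.

## Working session

There is one attempt and no reset: what is moved stays moved. The work goes in short steps, Python scripts to look and compute and a shell command to move; the robot and the scene stay as the last step left them, time stands still between calls to the robot, and variables do not carry over. Pictures are saved under pics/ and viewed, at most 10 in all, crops included, and the job is handed in when it is done.

```bash
mkdir -p pics
cat > h.py <<'E'
import numpy as np, cv2, json
from plant import ctrl
from scipy.spatial.transform import Rotation as R
def grab(n,save=None):
    f=ctrl.grab_frame(n); im=np.array(f["pixels"]); 
    if save: cv2.imwrite("pics/"+save,im)
    return im,np.array(f["intrinsics"]),np.array(f["view"])
def ray(K,V,uv,z):
    d=V[:3,:3].T@np.linalg.inv(K)@np.array([uv[0],uv[1],1.]); c=-V[:3,:3].T@V[:3,3]
    return c+d*(z-c[2])/d[2]
def proj(K,V,p):
    q=K@(V[:3,:3]@np.array(p)+V[:3,3]); return q[:2]/q[2]
def st():
    s=ctrl.observe(); print({k:np.round(s[k],3).tolist() for k in("time","tool_pos","ee_rot","ft_force","opening","grip_force","qpos")}); return s
E
python3 - <<'E'
from h import *
a,K,V=grab("top","top1.png"); b,K2,V2=grab("scene","scene1.png")
for k,v in((K,V),(K2,V2)): print(k.round(1).tolist(),(-v[:3,:3].T@v[:3,3]).round(3), v[:3,:3].round(2).tolist())
s=st(); print(R.from_rotvec(s["ee_rot"]).as_matrix().round(3))
cv2.imwrite("pics/both1.png",cv2.resize(np.vstack([a,b]),None,fx=.75,fy=.75))
E
```

```text
[[408.5, 0.0, 317.0], [0.0, 408.5, 201.9], [0.0, 0.0, 1.0]] [ 0.427 -0.201  1.589] [[-0.02, -1.0, -0.02], [-0.99, 0.02, -0.12], [0.12, 0.01, -0.99]]
[[420.3, 0.0, 319.7], [0.0, 420.3, 200.3], [0.0, 0.0, 1.0]] [ 1.486 -0.107  1.123] [[-0.08, 1.0, -0.01], [0.74, 0.05, -0.67], [-0.66, -0.06, -0.74]]
{'time': 0.1, 'tool_pos': [0.215, 0.639, 0.23], 'ee_rot': [-0.506, -3.1, 0.003], 'ft_force': [0.036, 0.768, -0.301], 'opening': 0.085, 'grip_force': 0.0, 'qpos': [1.21, 0.265, 1.605, -0.0, 1.274, -0.037]}
[[-0.948  0.318 -0.001]
 [ 0.318  0.948 -0.002]
 [ 0.    -0.002 -1.   ]]
```

View pics/both1.png

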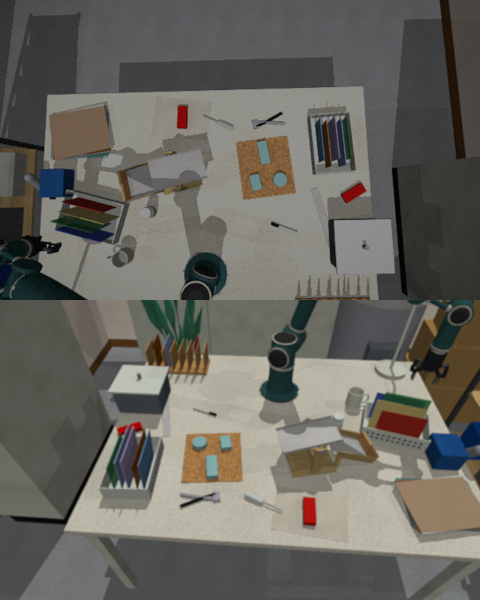

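Top view: the pale pieces on the mat are at about (351,203) (longest), (340,241) (short) and (374,238) (round). Two look-alikes are red, at (243,156) and (472,256). The chute is around (160–275, 200–265), with the trough to the left. Next I'll take an enlarged crop and masks.

Run:
```python
from h import *
a,K,V=grab("top"); b,K2,V2=grab("scene")
for n,im,k,v in(("top",a,K,V),("scene",b,K2,V2)):
    h=cv2.cvtColor(im,cv2.COLOR_BGR2HSV)
    m=cv2.inRange(h,(78,40,90),(105,160,255)); 
    for c in cv2.findContours(m,cv2.RETR_EXTERNAL,cv2.CHAIN_APPROX_NONE)[0]:
        if cv2.contourArea(c)>80:
            r=cv2.minAreaRect(c); M=cv2.moments(c)
            w=np.array([ray(k,v,p,.029)[:2] for p in cv2.boxPoints(r)])
            e=[np.linalg.norm(w[1]-w[0]),np.linalg.norm(w[2]-w[1])]; d=w[1]-w[0] if e[0]>e[1] else w[2]-w[1]
            print(n,np.round(r[0],1),"ctr",ray(k,v,r[0],.029)[:2].round(4),"len",np.round(e,3),"ang",np.degrees(np.arctan2(d[1],d[0])).round(1))
t=cv2.resize(a[170:290,140:400],None,fx=3,fy=3,interpolation=cv2.INTER_CUBIC)
u=cv2.resize(b[130:260,350:520],None,fx=1.8*1.0,fy=1.8,interpolation=cv2.INTER_CUBIC)
p=np.zeros((t.shape[0]+u.shape[0],780,3),np.uint8);p[:t.shape[0]]=t;p[t.shape[0]:,:u.shape[1]]=u
cv2.imwrite("pics/crop.png",p)
```

```text
top [340.4 242.4] ctr [ 0.4525 -0.2629] len [0.049 0.077] ang -166.4
top [373. 239.] ctr [ 0.4625 -0.3869] len [0.065 0.064] ang -46.7
top [351.2 202.8] ctr [ 0.6029 -0.3089] len [0.048 0.118] ang -170.7
scene [282.1 222.1] ctr [ 0.6151 -0.3068] len [0.048 0.128] ang 10.1
scene [265.5 190. ] ctr [ 0.473  -0.3859] len [0.079 0.062] ang -170.0
scene [300.5 190. ] ctr [ 0.4644 -0.2608] len [0.047 0.088] ang 5.5
```

View pics/crop.png

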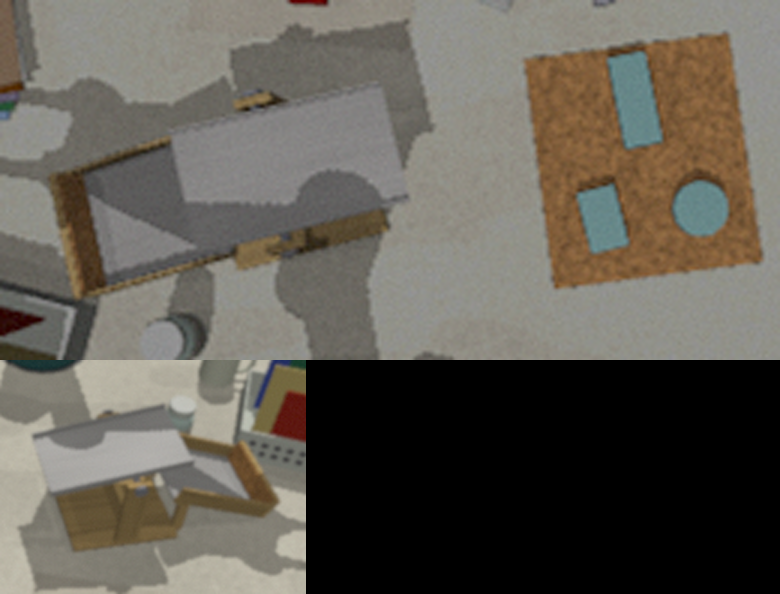

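The long billet is the pale piece at top (351,203), confirmed by its 118 x 48 mm size. The short one is at (340,242), the round one at (373,239), and the red ones are out. In the crop, the deck's loading end has corners at (378,82) and (408,198), and its tip end has (172,132). The upright tops are at (258,98) and (290,240).

Run:
```python
from h import *
a,K,V=grab("top"); b,K2,V2=grab("scene")
c=lambda x,y:(x/3+140-.33,y/3+170-.33)
L1=ray(K,V,c(378,82),.152);L2=ray(K,V,c(408,198),.152)
T1=ray(K,V,c(172,132),.188)
U1=ray(K,V,c(258,98),.163);U2=ray(K,V,c(290,240),.163)
W1=ray(K,V,c(52,176),.09);W2=ray(K,V,c(80,296),.09)
for n,x in zip("L1 L2 T1 U1 U2 W1 W2".split(),(L1,L2,T1,U1,U2,W1,W2)): print(n,x.round(3))
d=(L2-L1)[:2]; print(np.linalg.norm(d), "x-axis ang", np.degrees(np.arctan2(d[0],-d[1])) )
e=(T1-L1)[:2]; print(np.linalg.norm(e),np.degrees(np.arctan2(e[1],e[0])))
print("Umid",(U1+U2)/2,"Lmid",(L1+L2)/2)
g=(W1+W2-L1-L2)[:2]/2;print(np.degrees(np.arctan2(g[1],g[0])),np.linalg.norm(g))
# scene overlay prediction
ang=np.arctan2(g[1],g[0]); u=np.array([np.cos(ang),np.sin(ang)]);n=np.array([-u[1],u[0]])
P=(L1+L2)[:2]/2+u*.150
def tw(x,y,z):
    X=x*np.cos(.15)-(z+.012)*np.sin(.15);Z=.155+x*np.sin(.15)+(z+.012)*np.cos(.15)
    return np.r_[P+u*X+n*y,Z]
print("pivot",P,"ang",np.degrees(ang))
ims=[]
for im,k,v,(x0,y0) in((a,K,V,(140,170)),(b,K2,V2,(350,120))):
    im=cv2.resize(im[y0:y0+130,x0:x0+190],None,fx=4,fy=4,interpolation=cv2.INTER_CUBIC)
    for x in(-.15,0,.1):
        for y in(-.07,.07):
            q=(proj(k,v,tw(x,y,0))-(x0,y0))*4+1.5; cv2.circle(im,tuple(int(t) for t in q),3,(0,0,255),1)
    ims.append(im[:,:])
cv2.imwrite("pics/ov.png",cv2.resize(np.vstack(ims),None,fx=.57,fy=.57))
```

```text
L1 [0.617 0.003 0.152]
L2 [ 0.479 -0.032  0.152]
T1 [0.56  0.236 0.188]
U1 [0.6   0.143 0.163]
U2 [0.433 0.105 0.163]
W1 [0.518 0.414 0.09 ]
W2 [0.371 0.377 0.09 ]
0.14202684464690243 x-axis ang -76.05791313804679
0.24021712906720885 103.76605083277074
Umid [0.5164295  0.12369321 0.163     ] Lmid [ 0.54788662 -0.01442115  0.152     ]
104.13204993432694 0.42260615367142235
pivot [0.511263   0.13103918] ang 104.13204993432694
```

View pics/ov.png

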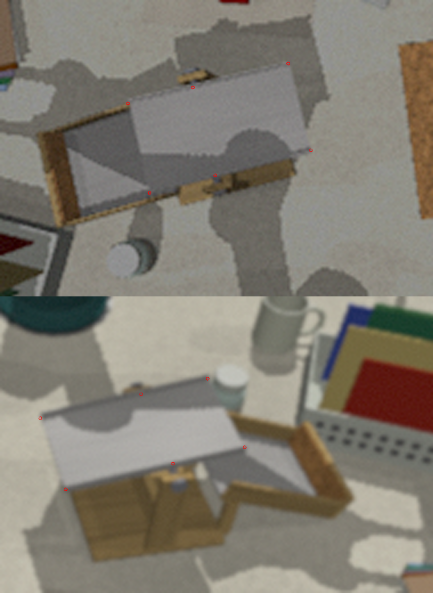

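The overlay dots fit the deck corners in both views, so the pivot is at about (0.512, 0.130), with chute x at 104°. I'll raise the arm, carry it over the billet, then turn the wrist.

```bash
python3 -m crank '[[[-21,-24.2,-8],[0,0,0]],[[-21,-24.2,-8],[0,0,0]],[[-21,-24.2,-8],[0,0,0]],[[-21,-24.2,-8],[0,0,0]],[[-21,-24.2,-8],[0,0,0]],[[-21,-24.2,-8],[0,0,0]],[[-21,-24.2,-8],[0,0,0]],[[-21,-24.2,-8],[0,0,0]]]' 100 | tail -1
for i in 1 2 3; do python3 -m crank '[[[-21,-24.2,0],[0,0,0]],[[-21,-24.2,0],[0,0,0]],[[-21,-24.2,0],[0,0,0]],[[-21,-24.2,0],[0,0,0]],[[-21,-24.2,0],[0,0,0]],[[-21,-24.2,0],[0,0,0]],[[-21,-24.2,0],[0,0,0]],[[-21,-24.2,0],[0,0,0]]]'>/dev/null; done
for i in 1 2 3; do python3 -m crank '[[[0,0,0],[0,0,0.1105]],[[0,0,0],[0,0,0.1105]],[[0,0,0],[0,0,0.1105]],[[0,0,0],[0,0,0.1105]],[[0,0,0],[0,0,0.1105]],[[0,0,0],[0,0,0.1105]],[[0,0,0],[0,0,0.1105]],[[0,0,0],[0,0,0.1105]]]'>/dev/null; done
cat >> h.py <<'E'
def err(p,yang,pitch=0):
    """tool-axes shift (mm) and turn to target: TCP p, tool y at world yaw yang deg, tilt pitch about tool y"""
    s=st(); A=R.from_rotvec(s["ee_rot"]); y=np.radians(yang)
    Y=np.array([np.cos(y),np.sin(y),0]);Z=np.array([0,0,-1.]);X=np.cross(Y,Z)
    B=R.from_matrix(np.c_[X,Y,Z])*R.from_rotvec([0,pitch,0])
    print("shift mm",(A.inv().apply(np.array(p)-s["tool_pos"])*1000).round(1),"turn",(A.inv()*B).as_rotvec().round(4))
    print("axes",B.as_matrix().round(3).tolist())
E
python3 - <<'E'
from h import *
err([.603,-.309,.009],-80.5)
E
```

```text
grip_force: 0.0
{'time': 4.967, 'tool_pos': [0.605, -0.308, 0.295], 'ee_rot': [-3.131, -0.252, 0.0], 'ft_force': [0.004, 0.59, -0.672], 'opening': 0.085, 'grip_force': 0.0, 'qpos': [-0.507, 0.242, 1.515, 0.0, 1.385, 0.903]}
shift mm [ -2.5   0.6 286.1] turn [-0.0001  0.0002 -0.0055]
axes [[0.986, 0.165, 0.0], [0.165, -0.986, 0.0], [0.0, 0.0, -1.0]]
```

```bash
python3 -m crank '[[[-2.5,0.6,30],[0,0,-0.005]],[[0,0,34],[0,0,0]],[[0,0,34],[0,0,0]],[[0,0,34],[0,0,0]],[[0,0,34],[0,0,0]],[[0,0,34],[0,0,0]],[[0,0,30],[0,0,0]],[[0,0,20],[0,0,0]]]' >/dev/null
python3 -m crank '[[[0,0,8],[0,0,0]],[[0,0,8],[0,0,0]],[[0,0,8],[0,0,0]],[[0,0,6],[0,0,0]],[[0,0,4],[0,0,0]],[[0,0,2],[0,0,0]],[[0,0,0],[0,0,0]],[[0,0,0],[0,0,0]]]'
python3 -m crank '[[[0,0,0],[0,0,0]],[[0,0,0],[0,0,0]],[[0,0,0],[0,0,0]],[[0,0,0],[0,0,0]],[[0,0,0],[0,0,0]],[[0,0,0],[0,0,0]],[[0,0,0],[0,0,0]],[[0,0,0],[0,0,0]]]' 0 40
python3 - <<'E'
from h import *
a,K,V=grab("scene"); cv2.imwrite("pics/g.png",cv2.resize(a[120:300,180:420],None,fx=3,fy=3)); err([.603,-.309,.009],-80.5)
E
```

```text
time: 6.3
tool_pos: [0.6036, -0.3093, 0.01]
ee_rot: [3.129, 0.268, 0.002]
ft_force: [0.3, -0.3, 0.3]
opening: 0.0852
grip_force: 0.0
time: 6.97
tool_pos: [0.6035, -0.3092, 0.0099]
ee_rot: [3.13, 0.268, 0.001]
ft_force: [-1.4, 1.0, 5.1]
opening: 0.0491
grip_force: 44.4
{'time': 7.017, 'tool_pos': [0.603, -0.309, 0.01], 'ee_rot': [3.13, 0.268, 0.001], 'ft_force': [-0.582, 1.515, 5.715], 'opening': 0.049, 'grip_force': 44.382, 'qpos': [-0.51, 0.471, 1.764, 0.0, 0.905, 0.89]}
shift mm [-0.4 -0.2  1. ] turn [ 0.0004 -0.0006  0.005 ]
axes [[0.986, 0.165, 0.0], [0.165, -0.986, 0.0], [0.0, 0.0, -1.0]]
```

View pics/g.png

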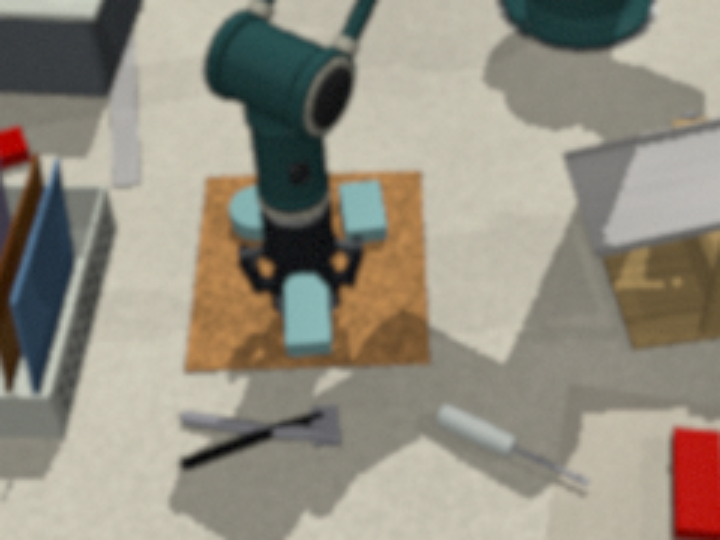

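Gripped at 49 mm, and the neighbours are untouched. Next I'll lift, carry it over the tray and turn it.

```bash
python3 -m crank '[[[0,0,-8],[0,0,0]],[[0,0,-20],[0,0,0]],[[0,0,-36],[0,0,0]],[[0,0,-40],[0,0,0]],[[0,0,-40],[0,0,0]],[[0,0,-40],[0,0,0]],[[0,0,-40],[0,0,0]],[[0,0,-30],[0,0,0]]]' >/dev/null
for i in 1 2; do python3 -m crank '[[[-0.8,-24.7,0],[0,0,0]],[[-0.8,-24.7,0],[0,0,0]],[[-0.8,-24.7,0],[0,0,0]],[[-0.8,-24.7,0],[0,0,0]],[[-0.8,-24.7,0],[0,0,0]],[[-0.8,-24.7,0],[0,0,0]],[[-0.8,-24.7,0],[0,0,0]],[[-0.8,-24.7,0],[0,0,0]]]'>/dev/null; done
for i in 1 2; do python3 -m crank '[[[0,0,0],[0,0,-0.1032]],[[0,0,0],[0,0,-0.1032]],[[0,0,0],[0,0,-0.1032]],[[0,0,0],[0,0,-0.1032]],[[0,0,0],[0,0,-0.1032]],[[0,0,0],[0,0,-0.1032]],[[0,0,0],[0,0,-0.1032]],[[0,0,0],[0,0,-0.1032]]]' | tail -3; done
cat >> h.py <<'E'
ang=np.radians(104.1);P=np.array([.512,.1295]);u=np.array([np.cos(ang),np.sin(ang)]);n=np.array([-u[1],u[0]])
def tw(x,y,z):
    X=x*np.cos(.15)-(z+.012)*np.sin(.15);Z=.155+x*np.sin(.15)+(z+.012)*np.cos(.15)
    return np.r_[P+u*X+n*y,Z]
def dk(p):
    d=(np.array(p[:2])-P); X=d@u; Z=p[2]-.155; c,s=np.cos(.15),np.sin(.15)
    return np.array([X*c+Z*s,d@n,-X*s+Z*c-.012])
E
python3 - <<'E'
from h import *
print(tw(-.05,0,.006)); err(tw(-.05,0,.046),14.1,.15)
E
```

```text
ft_force: [0.2, 0.3, -4.0]
opening: 0.0488
grip_force: 43.4
ft_force: [-0.3, -0.5, -3.8]
opening: 0.0491
grip_force: 43.4
[0.52469927 0.07894208 0.16532597]
{'time': 10.35, 'tool_pos': [0.522, 0.078, 0.262], 'ee_rot': [-1.918, -2.486, 0.003], 'ft_force': [-0.279, -0.468, -3.828], 'opening': 0.049, 'grip_force': 43.429, 'qpos': [0.101, -0.032, 1.876, -0.0, 1.301, -0.155]}
shift mm [-5.7  2.6 57.1] turn [-0.0032  0.1499  0.01  ]
axes [[-0.241, 0.97, -0.036], [0.959, 0.244, 0.145], [0.149, -0.0, -0.989]]
```

```bash
python3 -m crank '[[[-1.5,0.6,8],[0,0.0375,0.0025]],[[-1.5,0.6,8],[0,0.0375,0.0025]],[[-1.5,0.6,8],[0,0.0375,0.0025]],[[-1.5,0.6,8],[0,0.0375,0.0025]],[[0,0,8],[0,0,0]],[[0,0,8],[0,0,0]],[[0,0,0],[0,0,0]],[[0,0,0],[0,0,0]]]' >/dev/null
python3 - <<'E'
from h import *
err(tw(-.05,0,.046),14.1,.15)
a,K,V=grab("top"); b,K2,V2=grab("scene")
i=[cv2.resize(a[170:290,140:330],None,fx=3,fy=3),cv2.resize(b[80:200,320:510],None,fx=3,fy=3)]
b2=b
h=cv2.cvtColor(b,cv2.COLOR_BGR2HSV); m=cv2.inRange(h,(78,40,90),(105,160,255)); m[:, :330]=0
print("dk tcp",dk(ctrl.observe()["tool_pos"]))
c=[tw(-.05+x,y,.040) for x in(-.06,.06) for y in(-.025,.025)]
for (k,v,x0,y0,im) in((K,V,140,170,i[0]),(K2,V2,320,80,i[1])):
    for p in c+[tw(x,y,0) for x in(-.15,.1) for y in(-.07,.07)]:
        q=(proj(k,v,p)-(x0,y0))*3+1; cv2.circle(im,tuple(int(t) for t in q),3,(0,0,255),1)
cv2.imwrite("pics/h.png",cv2.resize(np.vstack(i),None,fx=.8,fy=.8))
E
```

```text
{'time': 11.017, 'tool_pos': [0.525, 0.077, 0.214], 'ee_rot': [-1.862, -2.376, -0.136], 'ft_force': [0.054, -0.441, -3.23], 'opening': 0.049, 'grip_force': 43.369, 'qpos': [0.004, 0.022, 1.918, 0.153, 1.243, -0.29]}
shift mm [-5.7 -0.   8.6] turn [-0.0021  0.0001 -0.0045]
axes [[-0.241, 0.97, -0.036], [0.959, 0.244, 0.145], [0.149, -0.0, -0.989]]
dk tcp [-0.04419898 -0.00111284  0.05599891]
```

View pics/h.png

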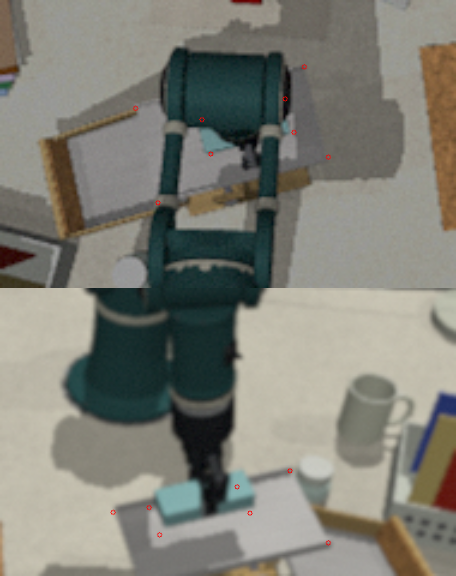

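The billet sits level with and over the loading half. I'll come down close, then feel for contact.

```bash
python3 -m crank '[[[-2,0,8],[0,0,0]],[[-2,0,8],[0,0,0]],[[-2,0,8],[0,0,0]],[[0,0,8],[0,0,0]],[[0,0,6],[0,0,0]],[[0,0,3],[0,0,0]],[[0,0,0],[0,0,0]],[[0,0,0],[0,0,0]]]' >/dev/null
python3 - <<'E'
from h import *
err(tw(-.05,0,.006),14.1,.15)
E
python3 -m crank '[[[0,0,1],[0,0,0]],[[0,0,1],[0,0,0]],[[0,0,1],[0,0,0]],[[0,0,1],[0,0,0]],[[0,0,0],[0,0,0]],[[0,0,0],[0,0,0]],[[0,0,0],[0,0,0]],[[0,0,0],[0,0,0]]]' | egrep 'pos|force'
E=1
```

```text
{'time': 11.783, 'tool_pos': [0.526, 0.077, 0.173], 'ee_rot': [-1.863, -2.376, -0.139], 'ft_force': [0.05, -1.555, -3.844], 'opening': 0.049, 'grip_force': 43.417, 'qpos': [0.004, 0.056, 1.961, 0.159, 1.166, -0.303]}
shift mm [ 0.6 -0.7  8.3] turn [-0.0006 -0.0001 -0.0049]
axes [[-0.241, 0.97, -0.036], [0.959, 0.244, 0.145], [0.149, -0.0, -0.989]]
tool_pos: [0.5259, 0.0778, 0.1699]
ft_force: [-0.4, 0.5, -4.1]
grip_force: 43.4
```

```bash
for i in 1 2; do
python3 -m crank '[[[0,0,0.5],[0,0,0]],[[0,0,0.5],[0,0,0]],[[0,0,0.5],[0,0,0]],[[0,0,0],[0,0,0]],[[0,0,0],[0,0,0]],[[0,0,0],[0,0,0]],[[0,0,0],[0,0,0]],[[0,0,0],[0,0,0]]]' | egrep 'pos|ft_force'; done
```

```text
tool_pos: [0.5258, 0.078, 0.1684]
ft_force: [0.7, -1.9, -3.3]
tool_pos: [0.5258, 0.0783, 0.1669]
ft_force: [0.4, 0.2, -2.7]
```

```bash
for i in 1 2; do
python3 -m crank '[[[0,0,0.4],[0,0,0]],[[0,0,0.4],[0,0,0]],[[0,0,0],[0,0,0]],[[0,0,0],[0,0,0]],[[0,0,0],[0,0,0]],[[0,0,0],[0,0,0]],[[0,0,0],[0,0,0]],[[0,0,0],[0,0,0]]]' | egrep 'pos|ft_force'; done
```

```text
tool_pos: [0.5257, 0.0784, 0.1661]
ft_force: [0.5, -0.0, -3.6]
tool_pos: [0.5257, 0.0785, 0.1653]
ft_force: [-0.5, 0.3, -3.7]
```

```bash
for i in 1 2; do
python3 -m crank '[[[0,0,0.5],[0,0,0]],[[0,0,0.5],[0,0,0]],[[0,0,0],[0,0,0]],[[0,0,0],[0,0,0]],[[0,0,0],[0,0,0]],[[0,0,0],[0,0,0]],[[0,0,0],[0,0,0]],[[0,0,0],[0,0,0]]]' | egrep 'pos|ft_force'; done
```

```text
tool_pos: [0.5259, 0.0786, 0.1648]
ft_force: [-2.0, -1.9, 3.6]
tool_pos: [0.5262, 0.0786, 0.1648]
ft_force: [-2.5, -1.7, 7.7]
```

Contact felt. I'll ease off 1 mm and release, then look.

```bash
python3 -m crank '[[[0,0,-0.5],[0,0,0]],[[0,0,-0.4],[0,0,0]],[[0,0,0],[0,0,0]],[[0,0,0],[0,0,0]],[[0,0,0],[0,0,0]],[[0,0,0],[0,0,0]],[[0,0,0],[0,0,0]],[[0,0,0],[0,0,0]]]' | egrep 'ft_force'
python3 -m crank '[[[0,0,0],[0,0,0]],[[0,0,0],[0,0,0]],[[0,0,0],[0,0,0]],[[0,0,0],[0,0,0]],[[0,0,0],[0,0,0]],[[0,0,0],[0,0,0]],[[0,0,0],[0,0,0]],[[0,0,0],[0,0,0]]]' 75 | egrep 'time|ft_force|open'
python3 -m crank '[[[0,0,-2],[0,0,0]],[[0,0,-4],[0,0,0]],[[0,0,-8],[0,0,0]],[[0,0,-12],[0,0,0]],[[0,0,-14],[0,0,0]],[[0,0,-14],[0,0,0]],[[0,0,-14],[0,0,0]],[[0,0,-12],[0,0,0]]]' | egrep 'ft_force'
python3 -m crank '[[[-16,0,0],[0,0,0]],[[-16,0,0],[0,0,0]],[[-16,0,0],[0,0,0]],[[-16,0,0],[0,0,0]],[[-16,0,0],[0,0,0]],[[-16,0,0],[0,0,0]],[[-16,0,0],[0,0,0]],[[0,0,0],[0,0,0]]]' 24 | egrep 'pos|open'
cat >> h.py <<'E'
def look(save):
    a,K,V=grab("top"); b,K2,V2=grab("scene")
    for nme,im,k,v,x0,y0,x1,y1 in(("top",a,K,V,140,170,330,290),("scene",b,K2,V2,320,80,510,260)):
        m=cv2.inRange(cv2.cvtColor(im,cv2.COLOR_BGR2HSV),(78,40,90),(105,160,255)); q=np.zeros_like(m); q[y0:y1,x0:x1]=m[y0:y1,x0:x1]
        for c in cv2.findContours(q,cv2.RETR_EXTERNAL,cv2.CHAIN_APPROX_NONE)[0]:
            if cv2.contourArea(c)>40:
                r=cv2.minAreaRect(c); w=[dk(ray(k,v,p,.155+.012+.025-.0075)).round(3)[:2].tolist() for p in cv2.boxPoints(r)]
                print(nme,np.round(r[0],1),cv2.contourArea(c),w)
    i=[cv2.resize(a[170:290,140:330],None,fx=2.4,fy=2.4),cv2.resize(b[80:220,320:510],None,fx=2.4,fy=2.4)]
    cv2.imwrite("pics/"+save,np.vstack(i))
E
python3 - <<'E'
from h import *
look("p1.png"); s=st(); print("dk",dk(s["tool_pos"]))
E
```

```text
ft_force: [-0.5, -0.2, 5.8]
time: 17.78
ft_force: [-0.7, -0.3, 0.2]
opening: 0.0644
ft_force: [-0.2, 0.4, 0.2]
tool_pos: [0.5557, -0.043, 0.227]
opening: 0.02
top [239.2 223.9] 299.5 [[0.008, -0.025], [-0.079, -0.023], [-0.079, 0.027], [0.008, 0.025]]
scene [402.7 178.5] 539.0 [[-0.112, 0.013], [0.016, 0.031], [0.005, -0.038], [-0.119, -0.053]]
{'time': 19.217, 'tool_pos': [0.555, -0.041, 0.227], 'ee_rot': [-1.865, -2.376, -0.14], 'ft_force': [0.014, -0.384, 0.66], 'opening': 0.02, 'grip_force': 0.0, 'qpos': [-0.203, 0.081, 1.832, 0.141, 1.297, -0.485]}
dk [-0.16293722 -0.00041306  0.08566105]
```

View pics/p1.png

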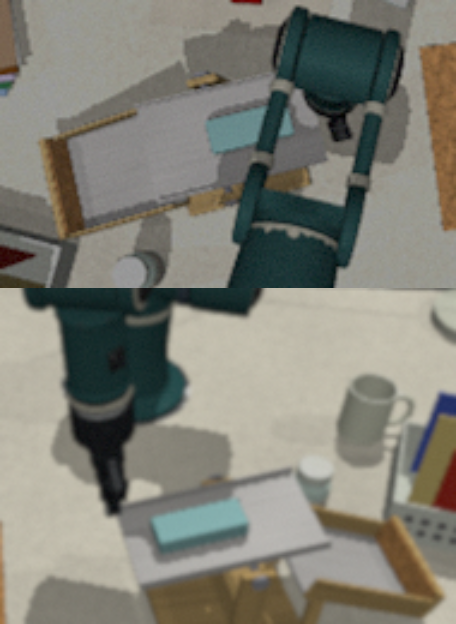

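The billet lies flat and square on the deck, from -112 to +8 mm, and has been let go, with the tray at rest. The fingers are behind it and clear. I'll lower behind it and push to just before the pivot.

```bash
python3 -m crank '[[[0,0,9],[0,0,0]],[[0,0,12],[0,0,0]],[[0,0,12],[0,0,0]],[[0,0,12],[0,0,0]],[[0,0,12],[0,0,0]],[[0,0,8],[0,0,0]],[[0,0,4],[0,0,0]],[[0,0,0],[0,0,0]]]' | egrep 'ft_force'
python3 -m crank '[[[8,0,0],[0,0,0]],[[8,0,0],[0,0,0]],[[8,0,0],[0,0,0]],[[8,0,0],[0,0,0]],[[6,0,0],[0,0,0]],[[6,0,0],[0,0,0]],[[6,0,0],[0,0,0]],[[6,0,0],[0,0,0]]]' | egrep 'pos|ft_force'
python3 -m crank '[[[6,0,0],[0,0,0]],[[6,0,0],[0,0,0]],[[5,0,0],[0,0,0]],[[4,0,0],[0,0,0]],[[3,0,0],[0,0,0]],[[2,0,0],[0,0,0]],[[0,0,0],[0,0,0]],[[-12,0,-12],[0,0,0]]]' | egrep 'pos|ft_force'
python3 - <<'E'
from h import *
look("p2.png"); s=st(); print("dk",dk(s["tool_pos"]))
E
```

```text
ft_force: [0.7, 0.5, -0.4]
tool_pos: [0.5395, 0.0235, 0.1672]
ft_force: [1.1, -1.4, 1.2]
tool_pos: [0.5339, 0.0366, 0.1785]
ft_force: [-1.4, -0.2, -0.3]
top [221.7 228.3] 137.0 [[0.05, -0.026], [0.003, -0.025], [0.002, 0.025], [0.049, 0.024]]
top [240.1 224.6] 144.5 [[-0.007, -0.019], [-0.069, -0.018], [-0.068, 0.027], [-0.007, 0.025]]
scene [415.4 175.5] 529.5 [[-0.069, 0.022], [0.062, 0.034], [0.047, -0.035], [-0.079, -0.045]]
{'time': 21.317, 'tool_pos': [0.538, 0.034, 0.182], 'ee_rot': [-1.865, -2.378, -0.141], 'ft_force': [-0.491, -0.198, 0.431], 'opening': 0.02, 'grip_force': 0.0, 'qpos': [-0.075, 0.068, 1.931, 0.153, 1.191, -0.376]}
dk [-0.09408059 -0.00166057  0.02972573]
```

Billet front is at +50 mm, so its centre is about -10 mm and the tray is still at rest. Now small nudges, each with an immediate full withdrawal.

```bash
python3 -m crank '[[[12,0,12],[0,0,0]],[[5,0,0],[0,0,0]],[[5,0,0],[0,0,0]],[[2,0,0],[0,0,0]],[[-12,0,-12],[0,0,0]],[[-10,0,-25],[0,0,0]],[[-10,0,-30],[0,0,0]],[[0,0,0],[0,0,0]]]' | egrep 'pos|ft_force'
python3 - <<'E'
from h import *
look("p3.png"); s=st(); print("dk",dk(s["tool_pos"]))
E
```

```text
tool_pos: [0.5446, 0.0168, 0.2408]
ft_force: [1.6, 0.6, 0.9]
top [220.1 229.2] 199.5 [[0.063, -0.025], [0.002, -0.024], [0.002, 0.027], [0.063, 0.025]]
top [239.1 224.5] 144.0 [[-0.012, -0.023], [-0.058, -0.022], [-0.058, 0.028], [-0.012, 0.027]]
scene [418.8 174.3] 529.0 [[-0.058, 0.022], [0.074, 0.04], [0.06, -0.029], [-0.067, -0.044]]
{'time': 22.083, 'tool_pos': [0.542, 0.018, 0.236], 'ee_rot': [-1.866, -2.379, -0.143], 'ft_force': [1.032, 0.956, -0.894], 'opening': 0.021, 'grip_force': 0.0, 'qpos': [-0.103, 0.034, 1.863, 0.147, 1.294, -0.387]}
dk [-0.10166077 -0.00197324  0.08570739]
```

```bash
python3 -m crank '[[[10,0,30],[0,0,0]],[[10,0,25],[0,0,0]],[[12,0,12],[0,0,0]],[[4,0,0],[0,0,0]],[[2,0,0],[0,0,0]],[[-12,0,-12],[0,0,0]],[[-10,0,-25],[0,0,0]],[[-10,0,-30],[0,0,0]]]' | egrep 'ft_force'
python3 - <<'E'
from h import *
look("p4.png"); s=st(); print("dk",dk(s["tool_pos"]))
E
```

```text
ft_force: [0.6, -0.0, 1.1]
top [218.3 229.7] 196.0 [[0.068, -0.025], [0.009, -0.024], [0.009, 0.027], [0.067, 0.025]]
top [237.3 224.8] 146.0 [[-0.005, -0.024], [-0.052, -0.023], [-0.052, 0.028], [-0.005, 0.027]]
scene [420.6 173.9] 530.0 [[-0.052, 0.023], [0.081, 0.04], [0.067, -0.028], [-0.061, -0.044]]
{'time': 22.85, 'tool_pos': [0.544, 0.022, 0.243], 'ee_rot': [-1.871, -2.385, -0.15], 'ft_force': [0.386, -0.334, 1.114], 'opening': 0.02, 'grip_force': 0.0, 'qpos': [-0.095, 0.028, 1.858, 0.146, 1.295, -0.378]}
dk [-0.09760862 -0.00508481  0.09181537]
```

Centre is about +8 mm and the tray hasn't tipped. Next nudge.

```bash
python3 -m crank '[[[10,0,30],[0,0,0]],[[10,0,25],[0,0,0]],[[12,0,12],[0,0,0]],[[4,0,0],[0,0,0]],[[2,0,0],[0,0,0]],[[-12,0,-12],[0,0,0]],[[-10,0,-25],[0,0,0]],[[-10,0,-30],[0,0,0]]]' | egrep 'ft_force'
python3 - <<'E'
from h import *
look("p5.png"); s=st(); print("dk",dk(s["tool_pos"]))
E
```

```text
ft_force: [-0.0, 0.3, -0.5]
top [216.6 230.1] 183.5 [[0.073, -0.025], [0.016, -0.024], [0.016, 0.027], [0.072, 0.025]]
top [235.6 225.2] 160.5 [[0.003, -0.025], [-0.048, -0.023], [-0.048, 0.028], [0.003, 0.027]]
scene [422.2 173.4] 528.0 [[-0.047, 0.022], [0.086, 0.043], [0.073, -0.025], [-0.055, -0.044]]
{'time': 23.617, 'tool_pos': [0.543, 0.028, 0.244], 'ee_rot': [-1.871, -2.385, -0.15], 'ft_force': [1.215, 0.033, 0.9], 'opening': 0.02, 'grip_force': 0.0, 'qpos': [-0.085, 0.024, 1.86, 0.147, 1.295, -0.367]}
dk [-0.09137085 -0.00517699  0.09175362]
```

```bash
python3 -m crank '[[[10,0,30],[0,0,0]],[[10,0,25],[0,0,0]],[[12,0,12],[0,0,0]],[[4,0,0],[0,0,0]],[[2,0,0],[0,0,0]],[[-12,0,-12],[0,0,0]],[[-10,0,-25],[0,0,0]],[[-10,0,-30],[0,0,0]]]' | egrep 'ft_force'
python3 - <<'E'
from h import *
look("p6.png"); s=st(); print("dk",dk(s["tool_pos"]))
E
```

```text
ft_force: [0.6, -0.1, 1.1]
top [214.6 230.4] 179.0 [[0.079, -0.026], [0.023, -0.025], [0.023, 0.026], [0.079, 0.024]]
top [233.7 225.4] 161.0 [[0.01, -0.025], [-0.042, -0.023], [-0.042, 0.026], [0.01, 0.025]]
scene [424.2 173.2] 528.0 [[-0.04, 0.024], [0.093, 0.043], [0.079, -0.027], [-0.049, -0.044]]
{'time': 24.383, 'tool_pos': [0.541, 0.034, 0.245], 'ee_rot': [-1.871, -2.385, -0.15], 'ft_force': [0.315, 0.452, 1.359], 'opening': 0.02, 'grip_force': 0.0, 'qpos': [-0.074, 0.02, 1.862, 0.147, 1.296, -0.357]}
dk [-0.08532686 -0.0051948   0.09171585]
```

Centre is about +19 mm. Another nudge.

```bash
python3 -m crank '[[[10,0,30],[0,0,0]],[[10,0,25],[0,0,0]],[[12,0,12],[0,0,0]],[[4,0,0],[0,0,0]],[[2,0,0],[0,0,0]],[[-12,0,-12],[0,0,0]],[[-10,0,-25],[0,0,0]],[[-10,0,-30],[0,0,0]]]' | egrep 'ft_force'
python3 - <<'E'
from h import *
look("p7.png"); s=st(); print("dk",dk(s["tool_pos"]))
E
```

```text
ft_force: [1.5, -0.8, 0.4]
top [212.6 230.9] 182.5 [[0.087, -0.026], [0.03, -0.025], [0.03, 0.025], [0.086, 0.024]]
top [231.6 225.8] 154.5 [[0.014, -0.027], [-0.034, -0.024], [-0.031, 0.027], [0.017, 0.024]]
scene [426.6 173.3] 513.0 [[-0.029, 0.028], [0.1, 0.032], [0.082, -0.035], [-0.043, -0.038]]
{'time': 25.15, 'tool_pos': [0.54, 0.04, 0.246], 'ee_rot': [-1.871, -2.385, -0.15], 'ft_force': [0.132, 0.45, 0.041], 'opening': 0.021, 'grip_force': 0.0, 'qpos': [-0.064, 0.017, 1.864, 0.148, 1.296, -0.347]}
dk [-0.07930774 -0.00521025  0.09167742]
```

The billet's tilt changed in the scene view, so tipping may have begun. I'll move farther up and back, and watch.

```bash
python3 -m crank '[[[-10,0,-10],[0,0,0]],[[-15,0,-10],[0,0,0]],[[-10,0,-10],[0,0,0]],[[0,0,0],[0,0,0]],[[0,0,0],[0,0,0]],[[0,0,0],[0,0,0]],[[0,0,0],[0,0,0]],[[0,0,0],[0,0,0]]]' | egrep 'ft_force'
python3 - <<'E'
from h import *
look("p8.png"); s=st(); print("dk",dk(s["tool_pos"]))
E
```

```text
ft_force: [0.3, 0.3, 0.0]
top [218.2 229.4] 335.0 [[0.086, -0.026], [-0.009, -0.024], [-0.009, 0.026], [0.086, 0.024]]
scene [426.  172.9] 520.0 [[-0.034, 0.025], [0.1, 0.041], [0.085, -0.028], [-0.044, -0.042]]
{'time': 25.917, 'tool_pos': [0.544, 0.005, 0.261], 'ee_rot': [-1.862, -2.377, -0.138], 'ft_force': [-0.359, 0.753, -0.622], 'opening': 0.02, 'grip_force': 0.0, 'qpos': [-0.126, 0.028, 1.824, 0.143, 1.348, -0.404]}
dk [-0.11113593 -0.0002739   0.11230284]
```

View pics/p8.png

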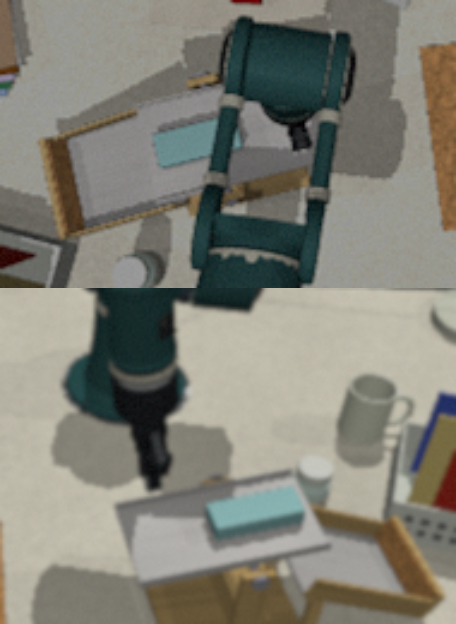

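The tray lifted a little and settled back with the centre at about +26 mm, so it's right at the threshold. One more nudge with a fast withdrawal.

```bash
python3 -m crank '[[[30,0,27],[0,0,0]],[[12,0,33],[0,0,0]],[[13,0,25],[0,0,0]],[[12,0,12],[0,0,0]],[[4,0,0],[0,0,0]],[[2,0,0],[0,0,0]],[[-15,0,-15],[0,0,0]],[[-15,0,-35],[0,0,0]]]' | egrep 'ft_force'
python3 -m crank '[[[-15,0,-20],[0,0,0]],[[-15,0,-20],[0,0,0]],[[0,0,0],[0,0,0]],[[0,0,0],[0,0,0]],[[0,0,0],[0,0,0]],[[0,0,0],[0,0,0]],[[0,0,0],[0,0,0]],[[0,0,0],[0,0,0]]]' | egrep 'ft_force'
python3 - <<'E'
from h import *
look("p9.png"); s=st(); print("dk",dk(s["tool_pos"]))
E
```

```text
ft_force: [0.4, -0.2, -0.6]
ft_force: [-0.5, -0.4, -1.0]
top [179.9 243.2] 310.5 [[0.222, -0.01], [0.134, -0.015], [0.129, 0.032], [0.218, 0.037]]
scene [472.5 193.4] 370.0 [[0.075, -0.114], [0.104, -0.063], [0.193, -0.108], [0.162, -0.157]]
{'time': 27.35, 'tool_pos': [0.54, 0.018, 0.256], 'ee_rot': [-1.862, -2.376, -0.138], 'ft_force': [0.022, 0.683, 0.293], 'opening': 0.021, 'grip_force': 0.0, 'qpos': [-0.103, 0.023, 1.839, 0.145, 1.335, -0.382]}
dk [-0.09817051 -0.00024121  0.10507394]
```

It tipped and slid. I'll wait for it to settle, clear of everything, and look.

```bash
for i in 1 2; do python3 -m crank '[[[0,0,-5],[0,0,0]],[[0,0,-5],[0,0,0]],[[0,0,-5],[0,0,0]],[[0,0,0],[0,0,0]],[[0,0,0],[0,0,0]],[[0,0,0],[0,0,0]],[[0,0,0],[0,0,0]],[[0,0,0],[0,0,0]]]' >/dev/null;done
python3 - <<'E'
from h import *
look("p10.png")
E
```

```text
top [179.8 243. ] 309.5 [[0.222, -0.012], [0.133, -0.015], [0.13, 0.032], [0.218, 0.035]]
scene [472.6 193.4] 364.0 [[0.075, -0.114], [0.104, -0.063], [0.193, -0.108], [0.162, -0.157]]
```

View pics/p10.png

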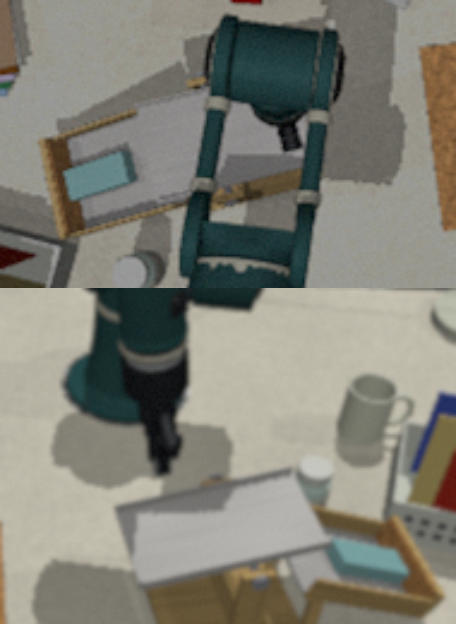

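The billet is at rest in the trough against the end wall (top view pixel (180,243)). The tray is back at rest and the hand is clear, so I'm handing in.

```bash
python3 -c "
from plant import ctrl
print(ctrl.job_done())"
```

```text
the job is handed in; nothing more can be done
None
```

The long billet slid into the trough by itself and came to rest, the emptied tray swung back, and the short billet and round blank were not touched; I handed the job in at about 29 s, and no verdict was shown.

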